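# Stack discs in a lever clamp

## Robot

A 7-joint arm with a two-finger parallel gripper is mounted at the origin on a cart in front of the work surface, level with it; the furniture and walls round the work are solid. World frame = base frame: x ahead of the robot, y to its left, z up, the work surface at z = 0. Lengths are in m, angles in degrees, forces in N, time in s.
With the tool pointing down it reaches from about 0.425 to 0.875 m from the base axis. Payload 4.7 kg.
Tool frame: the origin (TCP) lies on the mounting face of the last link; the fingertips stand 182 mm ahead of it and the grasp point (between the pads) lies 164 mm ahead of it; z points along the fingers, y is the line along which they close (so a half turn about z gives the same grasp; the last joint's range is limited). The gripper opens to 87 mm and grips with 3 to 60 N. Pads are 19 mm wide; open, the fingers measure 117 mm over their backs; the gripper's body (75 mm by 190 mm) begins 51 mm behind the grasp point.
Start: joints at [64.521, 18.392, -4.016, 83.108, 1.295, 78.541, -3.26], TCP at [0.288, -0.583, 0.405] pointing down, gripper open.
Joint ranges: [-163.93, 163.93], [-17.29, 119.83], [-79.2, 71.16], [3.27, 140.29], [-89.18, 269.18], [5.43, 117.66], [-154.24, 154.24]. Speed limits (degrees/s): [147.25, 147.25, 180, 180, 180, 180, 180].

## Interface

Orientations are given as [roll, pitch, yaw] about the fixed x, y, z axes, in that order (R = Rz(yaw) Ry(pitch) Rx(roll)).
In Python, from cell import env gives the robot as it stands.
- The arm moves only by the tool servo_tool, never from a script. Its argument "plan" is a list of rows, each an object with "xyz": the shift along the tool's x, y, z in cm, a list of three; "twist": the turn, a rotation vector about the tool's x, y, z in degrees, a list of three; "jaw": the closure, from 0 (fully open) to 1 (shut). In form: [{"xyz": [x, y, z], "twist": [wx, wy, wz], "jaw": jaw}, ...]. A call has 1 to 10 rows; each row is the pose to reach, as a shift and turn from the pose commanded when the call began, along the tool's axes at that moment; what a row does not reach only later rows make up. A row lasts 1/12 s, in which the tool goes at most 41.7 mm and 7.16 degrees, less where a joint would pass 70% of its speed; a pose out of reach is approached as far as the arm can. A call with a gripper value outside its range is refused whole. The fingers move at their own pace and stop on an object; "newtons" is the grip in N (left out, the last holds). Time passes only in rows, so rows that repeat a pose let the fingers close. It gives the time, the measured TCP pose, the force, the opening and the grip force at its end, in the units of the state.
- env.get_obs(): the state, without advancing time (a new reading comes with each control period).
- env.read_camera(name): name is "side" or "top" or "wrist"; returns a dict with "img" (384x512x3 uint8, red, green, blue), "camera_matrix" (3x3 intrinsics, pixels), "R" (3x3) and "t" (3): a world point X has camera coordinates R X + t. Camera axes: x right, y down, z forward; pixel columns grow to the right and rows downward; lengths in m; the calibration is good to about 2 mm. A picture is of the moment at which its call begins. There is no depth.
- env.sign_off(): hands the job in; it is judged then, once.
The state is a dict: "time_s": time; "qpos": joint angles; "joint_velocities": joint speeds; "effort": joint torques, N m; "tool_pos": TCP position; "tool_rot": TCP orientation; "force": force on the tool from outside, world axes, zero at the start; "wrist_torque": the same for the moment, N m; "grip_width": finger opening in m; "grasp_force": force on a finger pad.
Only numpy, scipy, OpenCV 4.12 (cv2) and the standard library are available. Lean on these libraries where they do the work, as an engineer would, in place of code of your own. Each camera call takes 0.05 s, during which the arm holds its last target. There are 200 camera calls.

## Task

Throw the red-knobbed lever of the blue stack clamp into its white notch, so that the jaws stand open. Then build one flat stack centred in the black ring on the clamp's round seat: the copper disc at the bottom, every white ceramic disc that is there on it, and the aluminium disc with the dark ring on top. Finally throw the lever into the blue notch, so that the jaws close round the stack, and leave the stack centred and the other things on the bench alone.

Things in the scene. Friction and masses are not known exactly. Their poses are not given: they have to be found in the camera images.
- seat (a point): Centre of the round steel seat (76 mm across) of the fixed stack clamp, on its top face, 18 mm above the bench, inside a thin black ring of 55 mm diameter. x points away from the robot (within 0.2 rad), y to the left, z up. The blue base, 12 mm high, reaches 42 mm each way along x and from -146 to +80 mm along y. In front of and behind the seat (along x) no jaw stands: room for fingers that close along x.
- jaw_left_face (a point): Middle of the face of the left jaw, axes as the seat. Left and right jaw slide along y, moved by the lever alike: faces 36 mm from the seat's centre with the lever in the white notch, 25 mm in the blue one, 14 mm in the orange one. Each jaw is 30 mm wide in x, reaches 17 mm outward from its face, and its top is 45 mm above the bench.
- clamp_lever (a joint): Lever angle in rad, about a hinge along the seat's y: 0 upright, negative leans toward the robot, positive away. Three sprung notches, in which it settles and stays: white -0.5 (toward the robot, jaws open), blue 0 (upright), orange +0.5. A hump half-way between notches takes about 6 N at the knob to pass. Stops at -0.58 and 0.58. It starts in the blue or the orange notch.
- lever_knob (a point): Centre of the red ball knob (28 mm across) at the end of the lever, 110 mm from the hinge, 168 mm above the bench when upright; under it a steel rod of 12 mm diameter. Its z runs along the lever.
- lever_hinge (a point): Point on the hinge axis of the lever, straight under the upright knob, 58 mm above the bench, 110 mm to the right (-y of the clamp) of the seat. The axis runs along y of the clamp. A grey upright index plate of 46 mm radius with the white, blue and orange notch marks and its 60 mm high housing stand just beyond the lever (from 10 to 32 mm in -y).
- copper_disc_mid (a point): Copper disc, 48 mm across, 8 mm thick, both faces flat and alike, lying flat on the bench at the start. The point is its centre, half-way up; z is the disc's axis. 0.1 kg.
- cap_disc_mid (a point): Aluminium disc with a thin dark ring (24 mm across) on its faces, 48 mm across, 8 mm thick, both faces flat and alike, lying flat on the bench at the start. The point is its centre, half-way up; z is the disc's axis. 0.06 kg.
- open_chassis: Open instrument chassis, fixed to the bench left of the clamp, not part of the job: 71 mm high, from -116 to +70 mm in x and from -172 to +168 mm in y of its origin, which lies on the bench; axes as the world's.
- ceramic_0_mid (a point): White ceramic disc, 48 mm across, 8 mm thick, both faces flat and alike, lying flat on the bench at the start. The point is its centre, half-way up; z is the disc's axis. 0.045 kg. Two to four of the ceramic discs are there; the others are absent (None).
- ceramic_1_mid (a point): White ceramic disc, 48 mm across, 8 mm thick, both faces flat and alike, lying flat on the bench at the start. The point is its centre, half-way up; z is the disc's axis. 0.045 kg. Two to four of the ceramic discs are there; the others are absent (None).
- ceramic_2_mid (a point): White ceramic disc, 48 mm across, 8 mm thick, both faces flat and alike, lying flat on the bench at the start. The point is its centre, half-way up; z is the disc's axis. 0.045 kg. Two to four of the ceramic discs are there; the others are absent (None).
- ceramic_3_mid (a point): White ceramic disc, 48 mm across, 8 mm thick, both faces flat and alike, lying flat on the bench at the start. The point is its centre, half-way up; z is the disc's axis. 0.045 kg. Two to four of the ceramic discs are there; the others are absent (None).
- relay: Bystander, to be left alone: relay cube 22x28x24 mm. Origin at its underside.
- capacitor_0: Bystander, to be left alone: upright black capacitor, 18 mm across, 32 mm high. Origin at its underside.
- capacitor_1: Bystander, to be left alone: upright black capacitor, 16 mm across, 26 mm high. Origin at its underside.
- heatsink_b: Bystander, to be left alone: finned heat sink 30x30x12 mm. Origin at its underside.
- terminal_block: Bystander, to be left alone: green terminal strip 14x52x17 mm. Origin at its underside.
- solder_spool: Bystander, to be left alone: blue spool of solder wire, 64 mm across, 39 mm high. Origin at its underside.

How it is judged:
By the outcome, as a careful person would: the job done as asked, in the order asked, and still so for the second after the job is handed in, with the robot touching nothing.
Of ceramic_0, ceramic_1, ceramic_2, ceramic_3 only 2 to 4 are there at a start; the rules pass over those that are not, and their reading is None.
At some moment in a run one of cap_disc may be knocked a few centimetres aside while the robot is not near it.
It also fails if it takes over 210 s, if anything falls off the work surface, if the arm or the gripper's body presses on something with over 40 N, if the wrist force passes 120 N, or if a joint passes its speed limit or range.

## Working session

There is one attempt and no reset: what is moved stays moved. The work goes in short steps, Python scripts to look and compute and a tool call to move; the robot and the scene stay as the last step left them, time stands still between calls to the robot, and variables do not carry over. Pictures are saved under pics/ and viewed, at most 14 in all, crops included, and the job is handed in when it is done.

Besides the shell and the picture viewer there is one more tool, called after "Request:" as a command line: name --argument value ..., lists and objects as JSON in quotes. servo_tool: Moves the arm, as the interface text tells. Its arguments: {"type":"object","properties":{"plan":{"type":"array","items":{"type":"object","properties":{"xyz":{"type":"array","items":{"type":"number"}},"twist":{"type":"array","items":{"type":"number"}},"jaw":{"type":"number"}}}},"newtons":{"type":"number"}},"required":["plan"]}

```bash
ls; mkdir -p pics; cat > h.py <<'E'
import numpy as np, cv2
from cell import env
from scipy.spatial.transform import Rotation as Ro
def cam(n,save=None):
    c=env.read_camera(n)
    if save: cv2.imwrite('pics/'+save,c['img'][:,:,::-1])
    return c
def ray(c,u,v,z):
    K,R,t=[np.array(c[k],float) for k in('camera_matrix','R','t')]
    o=-R.T@t; d=R.T@np.linalg.inv(K)@np.array([u,v,1.])
    return o+d*(z-o[2])/d[2]
def proj(c,X):
    p=c['camera_matrix']@(np.array(c['R'])@X+c['t']); return p[:2]/p[2]
def st():
    o=env.get_obs(); print('t',round(o['time_s'],2),'pos',np.round(o['tool_pos'],4),'rot',np.round(o['tool_rot'],2),'F',np.round(o['force'],1),'w',round(o['grip_width'],4),'g',o['grasp_force']); return o
def delta(goal,yaw=None):
    "shift in tool axes (cm) from present pose to TCP goal"
    o=env.get_obs(); R=Ro.from_euler('xyz',o['tool_rot'],degrees=True)
    return np.round(R.inv().apply(np.array(goal)-o['tool_pos'])*100,2)
E
python3 - <<'E'
from h import *
o=st(); print(np.round(o['qpos'],2))
for n in('top','side','wrist'):
    c=cam(n,n+'0.png'); print(n,np.round(-np.array(c['R']).T@c['t'],3),np.round(c['R'],2).tolist(),np.round(c['camera_matrix'],0).tolist())
E
```

```text
pics
t 0.0 pos [ 0.2878 -0.5826  0.4036] rot [-1.7989e+02  1.0000e-02  2.6290e+01] F [ 0.5  0.  -0. ] w 0.0871 g 0.0
[64.52 18.44 -4.02 83.18  1.3  78.54 -3.26]
top [ 0.517 -0.192  1.116] [[-0.0, -1.0, -0.01], [-1.0, 0.0, -0.06], [0.06, 0.01, -1.0]] [[431.0, 0.0, 250.0], [0.0, 431.0, 199.0], [0.0, 0.0, 1.0]]
side [0.539 0.659 0.786] [[-1.0, -0.02, 0.01], [-0.02, 0.62, -0.78], [0.01, -0.78, -0.62]] [[493.0, 0.0, 254.0], [0.0, 493.0, 190.0], [0.0, 0.0, 1.0]]
wrist [ 0.351 -0.552  0.384] [[0.44, -0.9, -0.0], [-0.87, -0.43, 0.26], [-0.23, -0.11, -0.97]] [[270.0, 0.0, 252.0], [0.0, 270.0, 194.0], [0.0, 0.0, 1.0]]
```

View pics/top0.png

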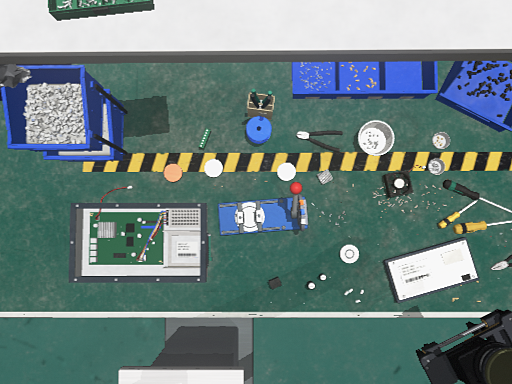

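View pics/side0.png

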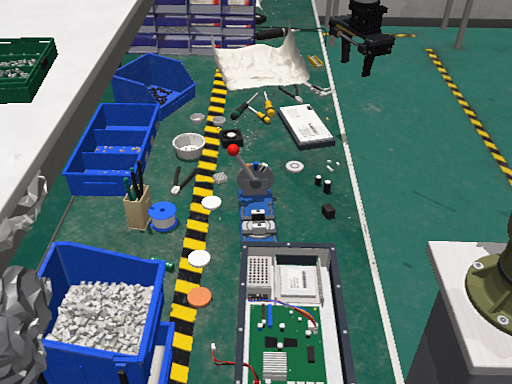

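```bash
python3 - <<'E'
from h import *
c=cam('top'); im=c['img']; hsv=cv2.cvtColor(im,cv2.COLOR_RGB2HSV)
def blobs(m,z,name,lo,hi):
    n,l,s,ce=cv2.connectedComponentsWithStats(m.astype(np.uint8))
    for i in range(1,n):
        if lo<s[i,4]<hi: print(name,np.round(ce[i],1),s[i,2:].tolist(),np.round(ray(c,*ce[i],z),4))
H,S,V=[hsv[...,i].astype(int) for i in range(3)]
blobs((S<40)&(V>190),.008,'white',150,450)
blobs((H<18)&(H>5)&(S>80)&(V>150),.008,'copper',100,450)
blobs(((H<5)|(H>174))&(S>150)&(V>120),.155,'red',30,400)
blobs((H>100)&(H<125)&(S>120)&(V>80),.012,'blue',300,5000)
d=c
cr=im[140:280,200:380]; cv2.imwrite('pics/topcrop.png',cv2.resize(cr[:,:,::-1],(720,560),interpolation=cv2.INTER_CUBIC))
E
```

```text
white [44.8 92.7] [44, 23, 398] [0.8638 0.3617 0.008 ]
white [ 36.1 109.8] [29, 18, 153] [0.8184 0.3835 0.008 ]
white [ 60.4 116.8] [46, 26, 299] [0.7993 0.3191 0.008 ]
white [ 65.2 134. ] [47, 26, 402] [0.7537 0.3052 0.008 ]
white [ 89.5 151.1] [51, 10, 153] [0.7084 0.2404 0.008 ]
white [213.1 167.6] [18, 18, 262] [ 0.6642 -0.082   0.008 ]
white [286.1 171.3] [19, 18, 266] [ 0.654  -0.2708  0.008 ]
white [247.1 216.3] [23, 30, 382] [ 0.5381 -0.17    0.008 ]
white [349.  253.5] [19, 18, 242] [ 0.443  -0.4296  0.008 ]
white [454.2 313.9] [70, 5, 324] [ 0.2914 -0.6916  0.008 ]
copper [172.5 172.3] [18, 18, 265] [0.6523 0.0234 0.008 ]
red [295.6 187.5] [12, 12, 109] [ 0.5994 -0.2813  0.155 ]
blue [365.6  79.2] [146, 38, 4759] [ 0.8937 -0.4783  0.012 ]
blue [478.9  90.9] [77, 70, 3115] [ 0.8611 -0.7696  0.012 ]
blue [258.4 129.4] [26, 28, 572] [ 0.7629 -0.1993  0.012 ]
blue [259.9 216.2] [82, 39, 1424] [ 0.5382 -0.2027  0.012 ]
```

View pics/topcrop.png

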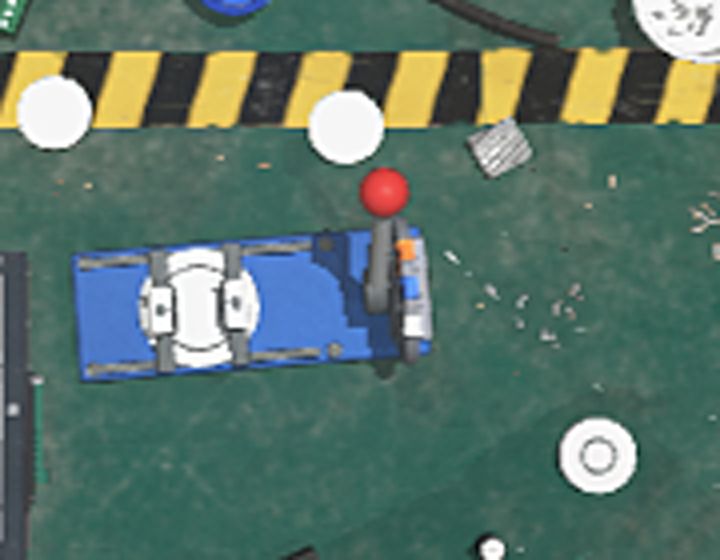

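Request:
servo_tool --plan '[{"xyz": [4, -1.3, 0], "twist": [0, 0, -6.8], "jaw": 0}, {"xyz": [8, -2.6, 0], "twist": [0, 0, -13.6], "jaw": 0}, {"xyz": [12, -3.9, 0], "twist": [0, 0, -20.4], "jaw": 0}, {"xyz": [16, -5.2, 0], "twist": [0, 0, -27.2], "jaw": 0}, {"xyz": [20, -6.5, 0], "twist": [0, 0, -34], "jaw": 0}, {"xyz": [24, -7.8, 0], "twist": [0, 0, -40.8], "jaw": 0}, {"xyz": [28, -9.1, 0], "twist": [0, 0, -47.6], "jaw": 0}, {"xyz": [32, -10.4, 0], "twist": [0, 0, -54.4], "jaw": 0}, {"xyz": [36, -11.7, 0], "twist": [0, 0, -61.2], "jaw": 0}, {"xyz": [40, -13, 0], "twist": [0, 0, -68.2], "jaw": 0}]'

```text
time_s: 1.03
tool_pos: [0.5871, -0.2903, 0.4048]
tool_rot: [-180.0, 0.0, 94.8]
force: [0.6, -0.3, -1.1]
grip_width: 0.0866
grasp_force: 0.0
```

```bash
python3 - <<'E'
from h import *
st(); c=cam('wrist','w1.png'); print(np.round(-np.array(c['R']).T@c['t'],3)); print(delta([.5994,-.2813,.33]))
for X in([.538,-.176,.018],[.5994,-.2813,.1545],[.6642,-.082,.008],[.654,-.2708,.008]): print(proj(c,np.array(X)))
E
```

```text
t 1.03 pos [ 0.5871 -0.2903  0.4048] rot [-1.800e+02  2.000e-02  9.481e+01] F [ 0.6 -0.3 -1.1] w 0.0866 g 0.0
[ 0.581 -0.221  0.385]
[-0.16  0.59  7.46]
[220.58896665  82.00610918]
[266.32316218 193.94844413]
[328.81581202  10.36077669]
[300.29821238 162.79830899]
```

View pics/w1.png

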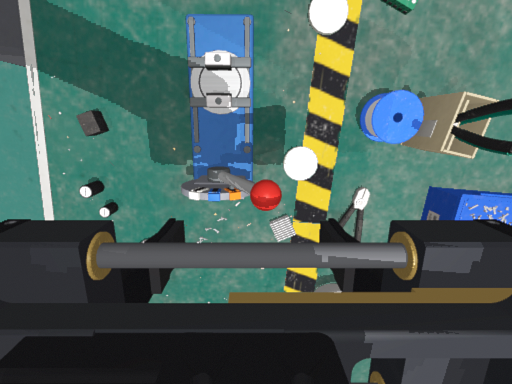

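Request:
servo_tool --plan '[{"xyz": [-0.15, 0.6, 3], "twist": [0, 0, 0], "jaw": 0}, {"xyz": [-0.15, 0.6, 6], "twist": [0, 0, 0], "jaw": 0}, {"xyz": [-0.15, 0.6, 9.05], "twist": [0, 0, 0], "jaw": 0}, {"xyz": [-0.15, 0.6, 9.05], "twist": [0, 0, 0], "jaw": 0.5}, {"xyz": [-0.15, 0.6, 9.05], "twist": [0, 0, 0], "jaw": 0.5}, {"xyz": [-0.15, 0.6, 9.05], "twist": [0, 0, 0], "jaw": 0.5}, {"xyz": [-0.15, 0.6, 9.05], "twist": [0, 0, 0], "jaw": 0.5}, {"xyz": [-0.15, 0.6, 9.05], "twist": [0, 0, 0], "jaw": 0.5}]'

```text
time_s: 1.75
tool_pos: [0.5928, -0.2932, 0.3169]
tool_rot: [179.8, 0.1, 94.5]
force: [-0.4, 0.2, -0.1]
grip_width: 0.0615
grasp_force: 0.0
```

Request:
servo_tool --plan '[{"xyz": [0, -1.1, 0], "twist": [0, 0, 0], "jaw": 0.5}, {"xyz": [0, -2.2, 0], "twist": [0, 0, 0], "jaw": 0.5}, {"xyz": [0, -3.4, 0], "twist": [0, 0, 0], "jaw": 0.5}, {"xyz": [0, -4.6, 0], "twist": [0, 0, 0], "jaw": 0.5}, {"xyz": [0, -5.8, 0], "twist": [0, 0, 0], "jaw": 0.5}, {"xyz": [0, -7, 0], "twist": [0, 0, 0], "jaw": 0.5}, {"xyz": [0, -8.2, 0], "twist": [0, 0, 0], "jaw": 0.5}, {"xyz": [0, -9.4, 0], "twist": [0, 0, 0], "jaw": 0.5}, {"xyz": [0, -10.5, 0], "twist": [0, 0, 0], "jaw": 0.5}, {"xyz": [0, -11.4, 0], "twist": [0, 0, 0], "jaw": 0.5}]'

```text
time_s: 2.58
tool_pos: [0.4787, -0.3021, 0.3156]
tool_rot: [179.7, 0.1, 94.5]
force: [8.4, -2.1, -0.2]
grip_width: 0.0432
grasp_force: 3.3
```

Request:
servo_tool --plan '[{"xyz": [0, 0, 0], "twist": [0, 0, 0], "jaw": 0.5}, {"xyz": [0, 0, 0], "twist": [0, 0, 0], "jaw": 0.5}, {"xyz": [0, 0.7, 0], "twist": [0, 0, 0], "jaw": 0.1}, {"xyz": [0, 0.7, 0], "twist": [0, 0, 0], "jaw": 0}, {"xyz": [0, 0.7, 0], "twist": [0, 0, 0], "jaw": 0}, {"xyz": [0, 0.7, -3], "twist": [0, 0, 0], "jaw": 0}, {"xyz": [0, 0.7, -6], "twist": [0, 0, 0], "jaw": 0}, {"xyz": [0, 0.7, -9], "twist": [0, 0, 0], "jaw": 0}]'

```text
time_s: 3.25
tool_pos: [0.4851, -0.3006, 0.4037]
tool_rot: [-179.8, -0.2, 94.5]
force: [0.2, 0.3, -0.0]
grip_width: 0.0755
grasp_force: 0.0
```

```bash
cat > k.py <<'E'
from h import *
def knob():
    for n in('top','wrist'):
        c=cam(n); hsv=cv2.cvtColor(c['img'],cv2.COLOR_RGB2HSV).astype(int)
        m=((hsv[...,0]<6)|(hsv[...,0]>173))&(hsv[...,1]>150)&(hsv[...,2]>110)
        k,l,s,ce=cv2.connectedComponentsWithStats(m.astype(np.uint8))
        for i in range(1,k):
            if s[i,4]>50: print(n,s[i,4],np.round(ce[i],1),[np.round(ray(c,*ce[i],z)[:2],4) for z in(.1545,.168)])
E
python3 - <<'E'
from k import *
st(); knob()
E
```

```text
t 3.25 pos [ 0.4851 -0.3006  0.4037] rot [-179.78   -0.18   94.54] F [ 0.2  0.3 -0. ] w 0.0755 g 0.0
wrist 714 [257.5 188.6] [array([ 0.4923, -0.2904]), array([ 0.4917, -0.287 ])]
```

Request:
servo_tool --plan '[{"xyz": [3, 1.9, 0], "twist": [0, 0, 7], "jaw": 0}, {"xyz": [6, 3.8, 0], "twist": [0, 0, 14], "jaw": 0}, {"xyz": [9, 5.7, 0], "twist": [0, 0, 21], "jaw": 0}, {"xyz": [12, 7.6, 0], "twist": [0, 0, 28], "jaw": 0}, {"xyz": [15, 9.5, 0], "twist": [0, 0, 35], "jaw": 0}, {"xyz": [18, 11.4, 0], "twist": [0, 0, 42], "jaw": 0}, {"xyz": [21, 13.3, 0], "twist": [0, 0, 49], "jaw": 0}, {"xyz": [24, 15.2, 0], "twist": [0, 0, 56], "jaw": 0}, {"xyz": [27, 17, 0], "twist": [0, 0, 63], "jaw": 0}, {"xyz": [30.5, 18.6, 0], "twist": [0, 0, 70], "jaw": 0}]'

```text
time_s: 4.18
tool_pos: [0.6473, 0.0176, 0.4023]
tool_rot: [-179.9, 0.2, 25.4]
force: [1.0, -1.2, -0.5]
grip_width: 0.087
grasp_force: 0.0
```

Request:
servo_tool --plan '[{"xyz": [0, 0, 2], "twist": [0, 0, 7], "jaw": 0}, {"xyz": [0, 0, 4], "twist": [0, 0, 14], "jaw": 0}, {"xyz": [0, 0, 6], "twist": [0, 0, 21], "jaw": 0}, {"xyz": [0, 0, 8], "twist": [0, 0, 24.5], "jaw": 0}, {"xyz": [0, 0, 8], "twist": [0, 0, 24.5], "jaw": 0}, {"xyz": [0, 0, 8], "twist": [0, 0, 24.5], "jaw": 0}, {"xyz": [0, 0, 8], "twist": [0, 0, 24.5], "jaw": 0}, {"xyz": [0, 0, 8], "twist": [0, 0, 24.5], "jaw": 0}]'

```text
time_s: 4.85
tool_pos: [0.6473, 0.0169, 0.3257]
tool_rot: [-180.0, -0.1, 1.3]
force: [0.5, -0.4, -0.6]
grip_width: 0.087
grasp_force: 0.0
```

```bash
cat > f.py <<'E'
from h import *
def blobs(n,kind,z=.008,lo=100,c=None):
    c=c or cam(n); hsv=cv2.cvtColor(c['img'],cv2.COLOR_RGB2HSV).astype(int); H,S,V=[hsv[...,i] for i in range(3)]
    m={'white':(S<40)&(V>170),'copper':(H<18)&(H>5)&(S>80)&(V>150)}[kind]
    cs,_=cv2.findContours(m.astype(np.uint8),cv2.RETR_EXTERNAL,cv2.CHAIN_APPROX_NONE)
    for q in cs:
        if cv2.contourArea(q)<lo or len(q)<5: continue
        e=cv2.fitEllipse(q)
        if min(e[1])<.8*max(e[1]) : continue
        P=np.array([ray(c,*p,z)[:2] for p in q[:,0,:].astype(float)]); (x,y),r=cv2.minEnclosingCircle((P*1000).astype(np.float32))
        if 20<r<29: print(n,kind,np.round(e[0],0),'xy',np.round([x/1000,y/1000],4),'r',round(r,1),'delta',delta([x/1000,y/1000,.184]))
E
python3 - <<'E'
from f import *
st();st(); blobs('wrist','copper'); blobs('top','copper'); blobs('top','white'); st()
c=cam('top'); print(ray(c,140,204,.071),ray(c,208,240,.071))
E
```

```text
t 4.85 pos [0.6473 0.0169 0.3257] rot [-1.80e+02 -1.10e-01  1.35e+00] F [ 0.5 -0.4 -0.6] w 0.087 g 0.0
t 4.85 pos [0.6473 0.0169 0.3257] rot [-1.80e+02 -1.10e-01  1.35e+00] F [ 0.5 -0.4 -0.6] w 0.087 g 0.0
wrist copper [246. 181.] xy [0.6527 0.0222] r 24.1 delta [ 0.51 -0.53 14.18]
top white [349. 254.] xy [ 0.442  -0.4297] r 24.0 delta [-21.55  44.16  14.12]
top white [286. 171.] xy [ 0.6549 -0.2705] r 24.5 delta [ 0.09 28.73 14.16]
top white [213. 168.] xy [ 0.6645 -0.0817] r 23.9 delta [ 1.49  9.88 14.16]
t 5.0 pos [0.6472 0.0167 0.3255] rot [ 1.7999e+02 -1.1000e-01  1.3000e+00] F [-0.2  1.  -0.6] w 0.0868 g 0.0
[0.56727531 0.08967047 0.071     ] [ 0.47978957 -0.07654561  0.071     ]
```

Request:
servo_tool --plan '[{"xyz": [0.5, -0.55, 4], "twist": [0, 0, 0], "jaw": 0}, {"xyz": [0.5, -0.55, 8], "twist": [0, 0, 0], "jaw": 0}, {"xyz": [0.5, -0.55, 12], "twist": [0, 0, 0], "jaw": 0}, {"xyz": [0.5, -0.55, 14], "twist": [0, 0, 0], "jaw": 0}, {"xyz": [0.5, -0.55, 14], "twist": [0, 0, 0], "jaw": 0}, {"xyz": [0.5, -0.55, 14], "twist": [0, 0, 0], "jaw": 0}]' --newtons 20

```text
time_s: 5.55
tool_pos: [0.6521, 0.0224, 0.1846]
tool_rot: [-180.0, -0.0, 1.3]
force: [-0.3, -0.4, -0.3]
grip_width: 0.087
grasp_force: 0.0
```

Request:
servo_tool --plan '[{"xyz": [0, 0, 0], "twist": [0, 0, 0], "jaw": 0.3}, {"xyz": [0, 0, 0], "twist": [0, 0, 0], "jaw": 0.6}, {"xyz": [0, 0, 0], "twist": [0, 0, 0], "jaw": 0.6}, {"xyz": [0, 0, 0], "twist": [0, 0, 0], "jaw": 0.6}, {"xyz": [0, 0, 0], "twist": [0, 0, 0], "jaw": 0.6}, {"xyz": [0, 0, 0], "twist": [0, 0, 0], "jaw": 0.6}, {"xyz": [0, 0, 0], "twist": [0, 0, 0], "jaw": 0.6}, {"xyz": [0, 0, 0], "twist": [0, 0, 0], "jaw": 0.6}]' --newtons 20

```text
time_s: 6.22
tool_pos: [0.6518, 0.0223, 0.1843]
tool_rot: [180.0, -0.0, 1.3]
force: [0.2, -0.8, 0.6]
grip_width: 0.0466
grasp_force: 20.0
```

Request:
servo_tool --plan '[{"xyz": [0, 0, -4], "twist": [0, 0, 0], "jaw": 0.6}, {"xyz": [0, 0, -8], "twist": [0, 0, 0], "jaw": 0.6}, {"xyz": [0, 0, -12], "twist": [0, 0, 0], "jaw": 0.6}, {"xyz": [-1.5, 2.5, -12], "twist": [0, 0, -7], "jaw": 0.6}, {"xyz": [-3, 5, -12], "twist": [0, 0, -14], "jaw": 0.6}, {"xyz": [-4.5, 7.5, -12], "twist": [0, 0, -21], "jaw": 0.6}, {"xyz": [-6, 10, -12], "twist": [0, 0, -28], "jaw": 0.6}, {"xyz": [-7.5, 12.5, -12], "twist": [0, 0, -35], "jaw": 0.6}, {"xyz": [-9, 15, -12], "twist": [0, 0, -42], "jaw": 0.6}, {"xyz": [-10.5, 17.5, -12], "twist": [0, 0, -49], "jaw": 0.6}]'

```text
time_s: 7.05
tool_pos: [0.5496, -0.156, 0.3041]
tool_rot: [-180.0, 0.0, 50.6]
force: [0.3, -0.2, -2.5]
grip_width: 0.0468
grasp_force: 20.0
```

```bash
python3 - <<'E'
from f import *
st(); st(); print(delta([.538,-.176,.3])); 
c=cam('wrist','w2.png'); print(proj(c,np.array([.538,-.176,.018])))
E
```

```text
t 7.05 pos [ 0.5496 -0.156   0.3041] rot [-1.7999e+02  2.0000e-02  5.0630e+01] F [ 0.3 -0.2 -2.5] w 0.0468 g 19.99766081571579
t 7.05 pos [ 0.5496 -0.156   0.3041] rot [-1.7999e+02  2.0000e-02  5.0630e+01] F [ 0.3 -0.2 -2.5] w 0.0468 g 19.99766081571579
[-2.28  0.37  0.41]
[254.80854202 213.59164316]
```

View pics/w2.png

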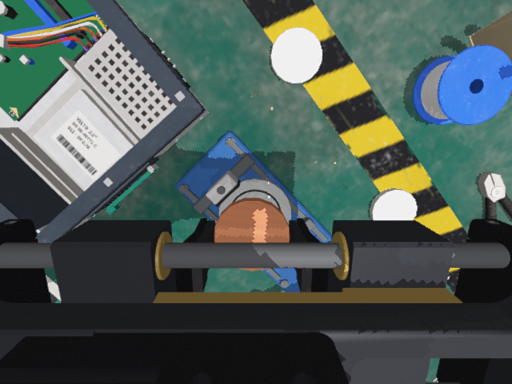

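Request:
servo_tool --plan '[{"xyz": [-1, 0.5, -3], "twist": [0, 0, -6], "jaw": 0.6}, {"xyz": [-2, 1, -6], "twist": [0, 0, -12], "jaw": 0.6}, {"xyz": [-3, 2, -10], "twist": [0, 0, -18], "jaw": 0.6}, {"xyz": [-4.5, 3, -10], "twist": [0, 0, -25], "jaw": 0.6}, {"xyz": [-6, 4, -10], "twist": [0, 0, -32], "jaw": 0.6}, {"xyz": [-8, 5, -10], "twist": [0, 0, -39], "jaw": 0.6}, {"xyz": [-8, 5, -10], "twist": [0, 0, -44], "jaw": 0.6}, {"xyz": [-8, 5, -10], "twist": [0, 0, -44], "jaw": 0.6}, {"xyz": [-8, 5, -10], "twist": [0, 0, -44], "jaw": 0.6}]'

```text
time_s: 7.85
tool_pos: [0.5381, -0.248, 0.4039]
tool_rot: [-180.0, -0.1, 94.1]
force: [1.0, 1.0, -1.6]
grip_width: 0.0473
grasp_force: 20.0
```

```bash
python3 - <<'E'
from f import *
st(); c=cam('wrist'); u,v=proj(c,np.array([.538,-.176,.018])); print(u,v)
im=c['img'];a,b=int(u)-65,max(int(v)-65,0)
cv2.imwrite('pics/seat.png',cv2.resize(im[b:b+130,a:a+130,::-1],(780,780),interpolation=cv2.INTER_CUBIC)[:600]);print(a,b)
np.save('c.npy',c,allow_pickle=True)
E
```

```text
t 7.85 pos [ 0.5381 -0.248   0.4039] rot [-1.7999e+02 -6.0000e-02  9.4120e+01] F [ 1.   1.  -1.6] w 0.0473 g 19.999663531780243
255.5581627080738 120.25312467325561
190 55
```

View pics/seat.png

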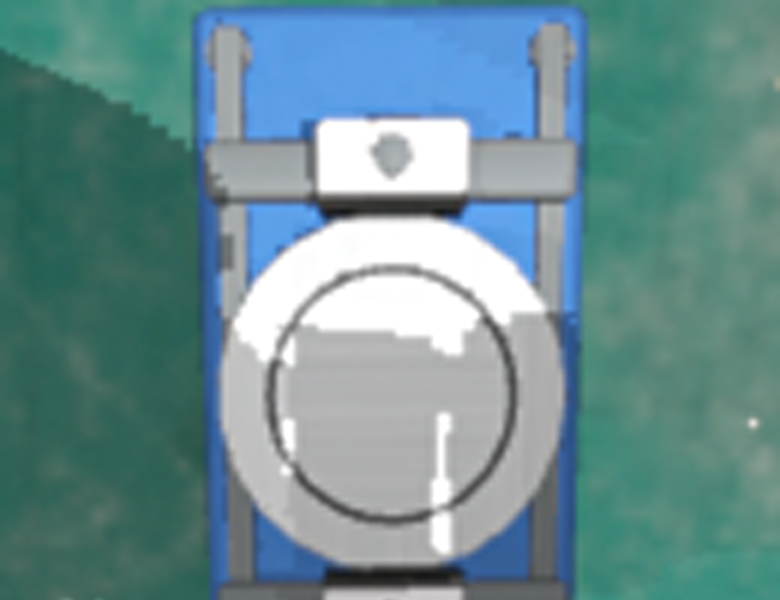

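```bash
python3 - <<'E'
from f import *
c=np.load('c.npy',allow_pickle=True).item(); s=ray(c,254.9,120.3,.018); print(s)
st(); print(delta([s[0],s[1],.204]))
cc=cam('wrist'); blobs('wrist','copper',.118,c=cc)
E
```

```text
[ 0.53714551 -0.17612155  0.018     ]
t 7.9 pos [ 0.5383 -0.2474  0.4041] rot [-1.800e+02 -5.000e-02  9.419e+01] F [ 0.   0.3 -0.8] w 0.0466 g 19.99990850687027
[ 7.1   0.41 20.01]
```

Request:
servo_tool --plan '[{"xyz": [3.5, 0.2, 0], "twist": [0, 0, 0], "jaw": 0.6}, {"xyz": [7.05, 0.4, 0], "twist": [0, 0, 0], "jaw": 0.6}, {"xyz": [7.05, 0.4, 4], "twist": [0, 0, 0], "jaw": 0.6}, {"xyz": [7.05, 0.4, 8], "twist": [0, 0, 0], "jaw": 0.6}, {"xyz": [7.05, 0.4, 12], "twist": [0, 0, 0], "jaw": 0.6}, {"xyz": [7.05, 0.4, 16], "twist": [0, 0, 0], "jaw": 0.6}, {"xyz": [7.05, 0.4, 18], "twist": [0, 0, 0], "jaw": 0.6}, {"xyz": [7.05, 0.4, 19], "twist": [0, 0, 0], "jaw": 0.6}, {"xyz": [7.05, 0.4, 19], "twist": [0, 0, 0], "jaw": 0.6}, {"xyz": [7.05, 0.4, 19], "twist": [0, 0, 0], "jaw": 0.6}]'

```text
time_s: 8.78
tool_pos: [0.5375, -0.1773, 0.2152]
tool_rot: [179.9, 0.0, 94.3]
force: [0.2, -0.2, -0.4]
grip_width: 0.0474
grasp_force: 20.0
```

```bash
python3 - <<'E'
from f import *
for i in range(3): o=st();  print(delta([.5371,-.1761,.2028])); cam('wrist','w3.png')
E
```

```text
t 8.78 pos [ 0.5375 -0.1773  0.2152] rot [1.7993e+02 1.0000e-02 9.4300e+01] F [ 0.2 -0.2 -0.4] w 0.0474 g 19.999873638153076
[ 0.12 -0.03  1.24]
t 8.83 pos [ 0.5379 -0.1776  0.2161] rot [1.7983e+02 7.0000e-02 9.4290e+01] F [-0.   0.3 -1.2] w 0.0474 g 20.000008642673492
[ 0.15 -0.08  1.33]
t 8.88 pos [ 0.538  -0.1778  0.2165] rot [1.7979e+02 1.0000e-01 9.4280e+01] F [ 0.8 -0.2 -0.7] w 0.0469 g 19.999856650829315
[ 0.18 -0.09  1.37]
```

Request:
servo_tool --plan '[{"xyz": [0.12, -0.05, 0.4], "twist": [0, 0, 0], "jaw": 0.6}, {"xyz": [0.12, -0.05, 0.8], "twist": [0, 0, 0], "jaw": 0.6}, {"xyz": [0.12, -0.05, 1.2], "twist": [0, 0, 0], "jaw": 0.6}, {"xyz": [0.12, -0.05, 1.2], "twist": [0, 0, 0], "jaw": 0.6}, {"xyz": [0.12, -0.05, 1.2], "twist": [0, 0, 0], "jaw": 0.6}, {"xyz": [0.12, -0.05, 1.2], "twist": [0, 0, 0], "jaw": 0.6}]'

```text
time_s: 9.43
tool_pos: [0.536, -0.1767, 0.2021]
tool_rot: [-180.0, -0.0, 94.3]
force: [0.2, -0.5, -0.6]
grip_width: 0.0472
grasp_force: 20.0
```

Request:
servo_tool --plan '[{"xyz": [0, 0, 0.1], "twist": [0, 0, 0], "jaw": 0.4}, {"xyz": [0, 0, 0.1], "twist": [0, 0, 0], "jaw": 0.2}, {"xyz": [0, 0, 0.1], "twist": [0, 0, 0], "jaw": 0}, {"xyz": [0, 0, 0.1], "twist": [0, 0, 0], "jaw": 0}, {"xyz": [0, 0, -4], "twist": [0, 0, 0], "jaw": 0}, {"xyz": [0, 0, -8], "twist": [0, 0, 0], "jaw": 0}, {"xyz": [0, 0, -12], "twist": [0, 0, 0], "jaw": 0}, {"xyz": [-2, 0, -16], "twist": [0, 0, 0], "jaw": 0}, {"xyz": [-4.5, 0, -18], "twist": [0, 0, 0], "jaw": 0}, {"xyz": [-7, 0, -19], "twist": [0, 0, 0], "jaw": 0}]'

```text
time_s: 10.27
tool_pos: [0.5424, -0.2467, 0.3977]
tool_rot: [179.6, 0.3, 94.4]
force: [0.1, 0.4, -0.1]
grip_width: 0.0868
grasp_force: 0.0
```

```bash
python3 - <<'E'
from f import *
st(); c=cam('wrist'); blobs('wrist','copper',.026,c=c); blobs('wrist','white',.008,c=c)
u,v=proj(c,np.array([.5371,-.1761,.018])); im=c['img'];a,b=int(u)-65,max(int(v)-65,0); print(a,b,u,v)
cv2.imwrite('pics/seat2.png',cv2.resize(im[b:b+130,a:a+130,::-1],(600,600),interpolation=cv2.INTER_CUBIC))
blobs('top','white')
E
```

```text
t 10.27 pos [ 0.5424 -0.2467  0.3977] rot [179.62   0.28  94.37] F [ 0.1  0.4 -0.1] w 0.0868 g 0.0
wrist copper [249. 119.] xy [ 0.5357 -0.1762] r 23.6 delta [ 7.97 -0.19 21.28]
wrist white [179. 284.] xy [ 0.4427 -0.4308] r 24.0 delta [-16.79 -11.2   21.42]
wrist white [326. 195.] xy [ 0.6538 -0.2714] r 24.1 delta [-2.33 10.95 21.44]
wrist white [357.  49.] xy [ 0.6635 -0.0828] r 23.9 delta [16.41 13.19 21.29]
184 54 249.71589055705266 119.22244567576031
top white [349. 254.] xy [ 0.442  -0.4297] r 24.0 delta [-16.95 -11.16  21.16]
top white [213. 168.] xy [ 0.6645 -0.0817] r 23.9 delta [16.27 13.39 21.07]
```

View pics/seat2.png

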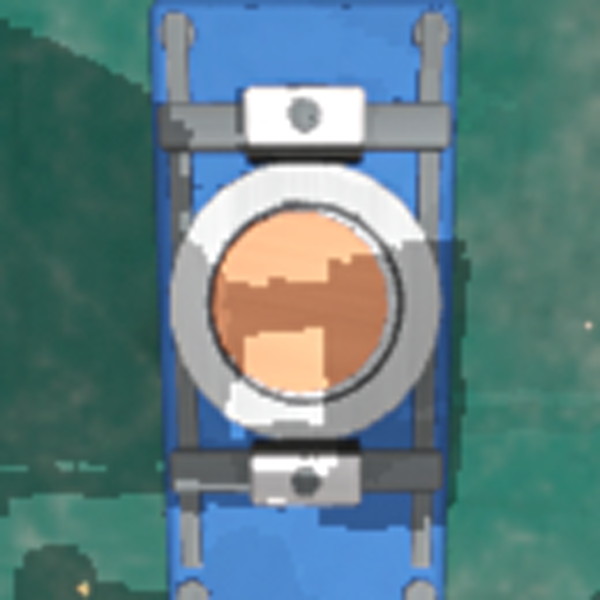

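Request:
servo_tool --plan '[{"xyz": [-0.4, 1.5, 0], "twist": [0, 0, 7], "jaw": 0}, {"xyz": [-0.8, 3, 0], "twist": [0, 0, 14], "jaw": 0}, {"xyz": [-1.2, 4.5, 0], "twist": [0, 0, 21], "jaw": 0}, {"xyz": [-1.6, 6, 0], "twist": [0, 0, 28], "jaw": 0}, {"xyz": [-2, 7.5, 2], "twist": [0, 0, 35], "jaw": 0}, {"xyz": [-2.4, 9, 4], "twist": [0, 0, 42], "jaw": 0}, {"xyz": [-2.8, 10, 6], "twist": [0, 0, 49], "jaw": 0}, {"xyz": [-3.2, 11, 7], "twist": [0, 0, 56], "jaw": 0}, {"xyz": [-3.2, 11, 8], "twist": [0, 0, 63], "jaw": 0}, {"xyz": [-3.2, 11, 8], "twist": [0, 0, 69], "jaw": 0}]'

```text
time_s: 11.2
tool_pos: [0.6531, -0.2691, 0.308]
tool_rot: [-179.7, 0.2, 25.0]
force: [-0.5, 0.4, -0.6]
grip_width: 0.0871
grasp_force: 0.0
```

Request:
servo_tool --plan '[{"xyz": [0, 0, 0], "twist": [0, 0, 0], "jaw": 0}, {"xyz": [0, 0, 0], "twist": [0, 0, 0], "jaw": 0}, {"xyz": [0, 0, 0], "twist": [0, 0, 0], "jaw": 0}, {"xyz": [0, 0, 0], "twist": [0, 0, 0], "jaw": 0}]'

```text
time_s: 11.53
tool_pos: [0.6535, -0.27, 0.3128]
tool_rot: [180.0, -0.0, 25.4]
force: [-0.2, -0.0, 0.8]
grip_width: 0.0869
grasp_force: 0.0
```

```bash
python3 - <<'E'
from f import *
st(); blobs('wrist','white'); st()
E
```

```text
t 11.53 pos [ 0.6535 -0.27    0.3128] rot [ 1.7997e+02 -4.0000e-02  2.5390e+01] F [-0.2 -0.   0.8] w 0.0869 g 0.0
wrist white [252. 188.] xy [ 0.6542 -0.2712] r 24.2 delta [1.000e-02 1.200e-01 1.288e+01]
wrist white [ 87. 101.] xy [ 0.6642 -0.0829] r 24.2 delta [  8.98 -16.46  12.88]
t 11.58 pos [ 0.6535 -0.2701  0.3128] rot [ 1.7997e+02 -3.0000e-02  2.5360e+01] F [-0.1  0.2  0.3] w 0.0869 g 0.0
```

Request:
servo_tool --plan '[{"xyz": [0, 0.1, 4], "twist": [0, 0, 0], "jaw": 0}, {"xyz": [0, 0.1, 8], "twist": [0, 0, 0], "jaw": 0}, {"xyz": [0, 0.1, 11], "twist": [0, 0, 0], "jaw": 0}, {"xyz": [0, 0.1, 12.8], "twist": [0, 0, 0], "jaw": 0}, {"xyz": [0, 0.1, 12.8], "twist": [0, 0, 0], "jaw": 0}, {"xyz": [0, 0.1, 12.8], "twist": [0, 0, 0], "jaw": 0.3}, {"xyz": [0, 0.1, 12.8], "twist": [0, 0, 0], "jaw": 0.6}, {"xyz": [0, 0.1, 12.8], "twist": [0, 0, 0], "jaw": 0.6}, {"xyz": [0, 0.1, 12.8], "twist": [0, 0, 0], "jaw": 0.6}, {"xyz": [0, 0.1, 12.8], "twist": [0, 0, 0], "jaw": 0.6}]'

```text
time_s: 12.42
tool_pos: [0.6539, -0.2711, 0.1844]
tool_rot: [180.0, -0.0, 25.3]
force: [-0.4, 0.2, -0.7]
grip_width: 0.0613
grasp_force: 0.0
```

Request:
servo_tool --plan '[{"xyz": [0, 0, 0], "twist": [0, 0, 0], "jaw": 0.6}, {"xyz": [0, 0, 0], "twist": [0, 0, 0], "jaw": 0.6}, {"xyz": [0, 0, -4], "twist": [0, 0, 0], "jaw": 0.6}, {"xyz": [0, 0, -8], "twist": [0, 0, 0], "jaw": 0.6}, {"xyz": [0, 0, -12], "twist": [0, 0, 0], "jaw": 0.6}, {"xyz": [0, 0, -12], "twist": [0, 0, 0], "jaw": 0.6}, {"xyz": [0, 0, -12], "twist": [0, 0, 0], "jaw": 0.6}]'

```text
time_s: 13.0
tool_pos: [0.6549, -0.2713, 0.3083]
tool_rot: [179.7, -0.3, 25.3]
force: [-1.2, 0.5, -0.4]
grip_width: 0.047
grasp_force: 20.0
```

Request:
servo_tool --plan '[{"xyz": [-0.6, -1.3, 0], "twist": [0, 0, -7], "jaw": 0.6}, {"xyz": [-1.3, -2.7, 0], "twist": [0, 0, -14], "jaw": 0.6}, {"xyz": [-2, -4, 0], "twist": [0, 0, -21], "jaw": 0.6}, {"xyz": [-2.6, -5.5, 0], "twist": [0, 0, -28], "jaw": 0.6}, {"xyz": [-3.3, -7, 0], "twist": [0, 0, -35], "jaw": 0.6}, {"xyz": [-4, -8.5, 0], "twist": [0, 0, -42], "jaw": 0.6}, {"xyz": [-4.7, -10, 0], "twist": [0, 0, -49], "jaw": 0.6}, {"xyz": [-5.3, -11.5, 0], "twist": [0, 0, -56], "jaw": 0.6}, {"xyz": [-6, -13, 0], "twist": [0, 0, -63], "jaw": 0.6}, {"xyz": [-6.5, -13.6, 0], "twist": [0, 0, -69], "jaw": 0.6}]'

```text
time_s: 13.83
tool_pos: [0.5352, -0.1738, 0.3022]
tool_rot: [-179.8, -0.1, 94.7]
force: [-0.2, 0.4, -0.3]
grip_width: 0.0469
grasp_force: 20.0
```

Request:
servo_tool --plan '[{"xyz": [0, 0, 2], "twist": [0, 0, 0], "jaw": 0.6}, {"xyz": [0, 0, 4], "twist": [0, 0, 0], "jaw": 0.6}, {"xyz": [0, 0, 6], "twist": [0, 0, 0], "jaw": 0.6}, {"xyz": [0, 0, 6], "twist": [0, 0, 0], "jaw": 0.6}, {"xyz": [0, 0, 6], "twist": [0, 0, 0], "jaw": 0.6}, {"xyz": [0, 0, 6], "twist": [0, 0, 0], "jaw": 0.6}]'

```text
time_s: 14.33
tool_pos: [0.5371, -0.1758, 0.2444]
tool_rot: [-180.0, -0.0, 94.3]
force: [1.0, -0.6, 0.9]
grip_width: 0.0471
grasp_force: 20.0
```

```bash
python3 - <<'E'
from f import *
st(); print(delta([.5366,-.176,.2105])); c=cam('wrist','w4.png'); st()
E
```

```text
t 14.33 pos [ 0.5371 -0.1758  0.2444] rot [-1.7999e+02 -2.0000e-02  9.4280e+01] F [ 1.  -0.6  0.9] w 0.0471 g 19.999817311763763
[-0.01 -0.05  3.39]
t 14.38 pos [ 0.5375 -0.1759  0.245 ] rot [1.7994e+02 2.0000e-02 9.4280e+01] F [ 0.1 -0.4 -0.9] w 0.047 g 19.99990224838257
```

View pics/w4.png

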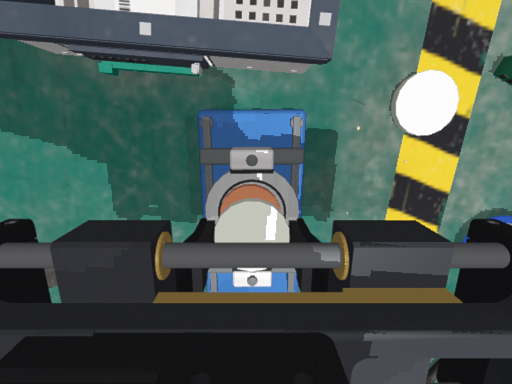

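Request:
servo_tool --plan '[{"xyz": [0, -0.05, 1.5], "twist": [0, 0, 0], "jaw": 0.6}, {"xyz": [0, -0.05, 2.5], "twist": [0, 0, 0], "jaw": 0.6}, {"xyz": [0, -0.05, 3.1], "twist": [0, 0, 0], "jaw": 0.6}, {"xyz": [0, -0.05, 3.35], "twist": [0, 0, 0], "jaw": 0.6}, {"xyz": [0, -0.05, 3.35], "twist": [0, 0, 0], "jaw": 0.6}, {"xyz": [0, -0.05, 3.35], "twist": [0, 0, 0], "jaw": 0.6}, {"xyz": [0, -0.05, 3.35], "twist": [0, 0, 0], "jaw": 0.6}]'

```text
time_s: 14.97
tool_pos: [0.5368, -0.1759, 0.2112]
tool_rot: [179.9, 0.0, 94.3]
force: [0.6, -0.2, -0.6]
grip_width: 0.047
grasp_force: 20.0
```

Request:
servo_tool --plan '[{"xyz": [0, 0, 0], "twist": [0, 0, 0], "jaw": 0.4}, {"xyz": [0, 0, 0], "twist": [0, 0, 0], "jaw": 0.2}, {"xyz": [0, 0, 0], "twist": [0, 0, 0], "jaw": 0}, {"xyz": [0, 0, 0], "twist": [0, 0, 0], "jaw": 0}, {"xyz": [0, 0, -3], "twist": [0, 0, 0], "jaw": 0}, {"xyz": [0, 0, -6], "twist": [0, 0, 0], "jaw": 0}, {"xyz": [0, 0, -10], "twist": [0, 0, 0], "jaw": 0}, {"xyz": [2, 3, -11], "twist": [0, 0, 7], "jaw": 0}, {"xyz": [4, 6, -11], "twist": [0, 0, 14], "jaw": 0}, {"xyz": [6, 9, -11], "twist": [0, 0, 21], "jaw": 0}]'

```text
time_s: 15.8
tool_pos: [0.623, -0.1096, 0.3229]
tool_rot: [179.8, 0.0, 72.8]
force: [-0.1, -0.7, 0.9]
grip_width: 0.0863
grasp_force: 0.0
```

Request:
servo_tool --plan '[{"xyz": [0.5, 0.4, 0], "twist": [0, 0, 7], "jaw": 0}, {"xyz": [1, 0.8, 0], "twist": [0, 0, 14], "jaw": 0}, {"xyz": [1.5, 1.2, 0], "twist": [0, 0, 21], "jaw": 0}, {"xyz": [2, 1.7, 0], "twist": [0, 0, 28], "jaw": 0}, {"xyz": [2.5, 2.2, 0], "twist": [0, 0, 35], "jaw": 0}, {"xyz": [3.2, 2.7, 0], "twist": [0, 0, 42], "jaw": 0}, {"xyz": [3.8, 3.1, 0], "twist": [0, 0, 48], "jaw": 0}, {"xyz": [3.8, 3.1, 0], "twist": [0, 0, 53], "jaw": 0}, {"xyz": [3.8, 3.1, 0], "twist": [0, 0, 53], "jaw": 0}, {"xyz": [3.8, 3.1, 0], "twist": [0, 0, 53], "jaw": 0}]'

```text
time_s: 16.63
tool_pos: [0.6624, -0.0818, 0.3206]
tool_rot: [180.0, 0.0, 20.4]
force: [-0.6, 0.9, 0.4]
grip_width: 0.0867
grasp_force: 0.0
```

Request:
servo_tool --plan '[{"xyz": [0, 0, 0], "twist": [0, 0, 0], "jaw": 0}, {"xyz": [0, 0, 0], "twist": [0, 0, 0], "jaw": 0}, {"xyz": [0, 0, 0], "twist": [0, 0, 0], "jaw": 0}]'

```text
time_s: 16.88
tool_pos: [0.6623, -0.0823, 0.3208]
tool_rot: [180.0, 0.0, 20.3]
force: [0.6, -1.4, -0.4]
grip_width: 0.087
grasp_force: 0.0
```

```bash
python3 - <<'E'
from f import *
st(); c=cam('wrist'); blobs('wrist','white',c=c); st()
blobs('top','white',.034)
E
```

```text
t 16.88 pos [ 0.6623 -0.0823  0.3208] rot [1.7999e+02 1.0000e-02 2.0310e+01] F [ 0.6 -1.4 -0.4] w 0.087 g 0.0
wrist white [252. 185.] xy [ 0.6642 -0.0825] r 24.2 delta [ 0.17  0.09 13.68]
t 16.93 pos [ 0.6623 -0.0822  0.3208] rot [179.99   0.    20.3 ] F [0.2 0.  0.3] w 0.087 g 0.0
top white [125. 376.] xy [0.1436 0.1312] r 21.5 delta [-41.26 -38.    13.67]
top white [349. 254.] xy [ 0.4438 -0.4241] r 23.4 delta [-32.36  24.5   13.68]
```

Request:
servo_tool --plan '[{"xyz": [0.15, 0.1, 4], "twist": [0, 0, 0], "jaw": 0}, {"xyz": [0.15, 0.1, 8], "twist": [0, 0, 0], "jaw": 0}, {"xyz": [0.15, 0.1, 12], "twist": [0, 0, 0], "jaw": 0}, {"xyz": [0.15, 0.1, 13.65], "twist": [0, 0, 0], "jaw": 0}, {"xyz": [0.15, 0.1, 13.65], "twist": [0, 0, 0], "jaw": 0}, {"xyz": [0.15, 0.1, 13.65], "twist": [0, 0, 0], "jaw": 0.6}, {"xyz": [0.15, 0.1, 13.65], "twist": [0, 0, 0], "jaw": 0.6}, {"xyz": [0.15, 0.1, 13.65], "twist": [0, 0, 0], "jaw": 0.6}, {"xyz": [0.15, 0.1, 13.65], "twist": [0, 0, 0], "jaw": 0.6}, {"xyz": [0.15, 0.1, 13.65], "twist": [0, 0, 0], "jaw": 0.6}]'

```text
time_s: 17.82
tool_pos: [0.6642, -0.0824, 0.1843]
tool_rot: [180.0, -0.0, 20.3]
force: [-0.5, -0.1, -0.1]
grip_width: 0.0618
grasp_force: 0.0
```

Request:
servo_tool --plan '[{"xyz": [0, 0, 0], "twist": [0, 0, 0], "jaw": 0.6}, {"xyz": [0, 0, 0], "twist": [0, 0, 0], "jaw": 0.6}, {"xyz": [0, 0, 0], "twist": [0, 0, 0], "jaw": 0.6}, {"xyz": [0, 0, 0], "twist": [0, 0, 0], "jaw": 0.6}, {"xyz": [0, 0, -4], "twist": [0, 0, 0], "jaw": 0.6}, {"xyz": [0, 0, -8], "twist": [0, 0, 0], "jaw": 0.6}, {"xyz": [0, 0, -12], "twist": [0, 0, 0], "jaw": 0.6}, {"xyz": [0, 0, -12], "twist": [0, 0, 0], "jaw": 0.6}, {"xyz": [0, 0, -12], "twist": [0, 0, 0], "jaw": 0.6}]'

```text
time_s: 18.57
tool_pos: [0.6652, -0.0821, 0.308]
tool_rot: [179.8, -0.3, 20.3]
force: [-0.5, -0.4, -1.4]
grip_width: 0.0473
grasp_force: 20.0
```

Request:
servo_tool --plan '[{"xyz": [-1.5, 0.4, 0], "twist": [0, 0, -7], "jaw": 0.6}, {"xyz": [-3, 0.9, 0], "twist": [0, 0, -14], "jaw": 0.6}, {"xyz": [-4.5, 1.3, 0], "twist": [0, 0, -21], "jaw": 0.6}, {"xyz": [-6, 1.7, 0], "twist": [0, 0, -28], "jaw": 0.6}, {"xyz": [-7.5, 2.2, 0], "twist": [0, 0, -35], "jaw": 0.6}, {"xyz": [-9, 2.6, 0], "twist": [0, 0, -42], "jaw": 0.6}, {"xyz": [-10.5, 3, 0], "twist": [0, 0, -49], "jaw": 0.6}, {"xyz": [-12, 3.5, 0], "twist": [0, 0, -56], "jaw": 0.6}, {"xyz": [-13.5, 3.9, 0], "twist": [0, 0, -63], "jaw": 0.6}, {"xyz": [-15.2, 4.35, 0], "twist": [0, 0, -70], "jaw": 0.6}]'

```text
time_s: 19.4
tool_pos: [0.5355, -0.1759, 0.3023]
tool_rot: [-179.8, -0.1, 90.6]
force: [-0.0, -0.3, -0.0]
grip_width: 0.047
grasp_force: 20.0
```

Request:
servo_tool --plan '[{"xyz": [0, 0, 2], "twist": [0, 0, -4], "jaw": 0.6}, {"xyz": [0, 0, 4], "twist": [0, 0, -4], "jaw": 0.6}, {"xyz": [0, 0, 5], "twist": [0, 0, -4], "jaw": 0.6}, {"xyz": [0, 0, 5], "twist": [0, 0, -4], "jaw": 0.6}, {"xyz": [0, 0, 5], "twist": [0, 0, -4], "jaw": 0.6}, {"xyz": [0, 0, 5], "twist": [0, 0, -4], "jaw": 0.6}, {"xyz": [0, 0, 5], "twist": [0, 0, -4], "jaw": 0.6}, {"xyz": [0, 0, 5], "twist": [0, 0, -4], "jaw": 0.6}]'

```text
time_s: 20.07
tool_pos: [0.5372, -0.1757, 0.2552]
tool_rot: [179.9, 0.0, 94.3]
force: [-0.5, 0.7, -0.2]
grip_width: 0.0473
grasp_force: 20.0
```

```bash
python3 - <<'E'
from f import *
st(); print(delta([.5366,-.176,.219])); c=cam('wrist','w5.png'); st()
E
```

```text
t 20.07 pos [ 0.5372 -0.1757  0.2552] rot [1.7991e+02 5.0000e-02 9.4300e+01] F [-0.5  0.7 -0.2] w 0.0473 g 20.000033676624298
[-0.03 -0.07  3.62]
t 20.12 pos [ 0.5371 -0.1757  0.2551] rot [1.7992e+02 5.0000e-02 9.4290e+01] F [ 1.3  0.2 -0.3] w 0.047 g 19.9999862909317
```

Request:
servo_tool --plan '[{"xyz": [0, -0.05, 1.5], "twist": [0, 0, 0], "jaw": 0.6}, {"xyz": [0, -0.05, 2.7], "twist": [0, 0, 0], "jaw": 0.6}, {"xyz": [0, -0.05, 3.3], "twist": [0, 0, 0], "jaw": 0.6}, {"xyz": [0, -0.05, 3.55], "twist": [0, 0, 0], "jaw": 0.6}, {"xyz": [0, -0.05, 3.55], "twist": [0, 0, 0], "jaw": 0.6}, {"xyz": [0, -0.05, 3.55], "twist": [0, 0, 0], "jaw": 0.6}, {"xyz": [0, -0.05, 3.55], "twist": [0, 0, 0], "jaw": 0.6}]'

```text
time_s: 20.7
tool_pos: [0.5363, -0.1758, 0.2188]
tool_rot: [180.0, 0.0, 94.3]
force: [0.4, -0.1, -0.5]
grip_width: 0.0471
grasp_force: 20.0
```

Request:
servo_tool --plan '[{"xyz": [0, 0, 0], "twist": [0, 0, 0], "jaw": 0.4}, {"xyz": [0, 0, 0], "twist": [0, 0, 0], "jaw": 0.2}, {"xyz": [0, 0, 0], "twist": [0, 0, 0], "jaw": 0}, {"xyz": [0, 0, 0], "twist": [0, 0, 0], "jaw": 0}, {"xyz": [0, 0, -3], "twist": [0, 0, 0], "jaw": 0}, {"xyz": [0, 0, -7], "twist": [0, 0, 0], "jaw": 0}, {"xyz": [0, 0, -11], "twist": [0, 0, 0], "jaw": 0}, {"xyz": [0, 0, -15], "twist": [0, 0, 0], "jaw": 0}, {"xyz": [-3, 0, -17], "twist": [0, 0, 0], "jaw": 0}, {"xyz": [-7, 0, -17], "twist": [0, 0, 0], "jaw": 0}]'

```text
time_s: 21.53
tool_pos: [0.544, -0.2419, 0.3964]
tool_rot: [179.4, 0.3, 94.7]
force: [2.0, -0.9, 0.9]
grip_width: 0.0866
grasp_force: 0.0
```

Request:
servo_tool --plan '[{"xyz": [0, 0, 0], "twist": [0, 0, 0], "jaw": 0}, {"xyz": [0, 0, 0], "twist": [0, 0, 0], "jaw": 0}, {"xyz": [0, 0, 0], "twist": [0, 0, 0], "jaw": 0}]'

```text
time_s: 21.78
tool_pos: [0.5412, -0.2455, 0.3882]
tool_rot: [-180.0, -0.1, 94.2]
force: [0.0, 0.8, -0.6]
grip_width: 0.0873
grasp_force: 0.0
```

```bash
python3 - <<'E'
from f import *
st(); c=cam('wrist'); blobs('wrist','white',.008,c=c); blobs('wrist','white',.042,c=c)
u,v=proj(c,np.array([.5371,-.1761,.042])); im=c['img'];a,b=int(u)-65,max(int(v)-65,0); print(a,b,u,v)
cv2.imwrite('pics/seat3.png',cv2.resize(im[b:b+130,a:a+130,::-1],(600,600),interpolation=cv2.INTER_CUBIC))
E
```

```text
t 21.78 pos [ 0.5412 -0.2455  0.3882] rot [-1.7996e+02 -7.0000e-02  9.4250e+01] F [ 0.   0.8 -0.6] w 0.0873 g 0.0
wrist white [179. 289.] xy [ 0.4426 -0.4309] r 24.4 delta [-17.85 -11.25  20.4 ]
wrist white [179. 289.] xy [ 0.4514 -0.4068] r 22.1 delta [-15.52 -10.19  20.4 ]
187 57 252.68895410454476 122.12670754019081
```

View pics/seat3.png

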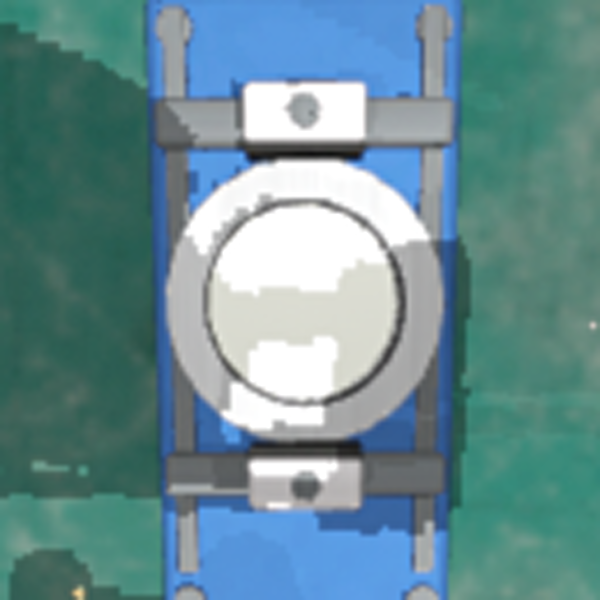

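Request:
servo_tool --plan '[{"xyz": [-3, -1.9, 0], "twist": [0, 0, 0], "jaw": 0}, {"xyz": [-6, -3.8, 0], "twist": [0, 0, 0], "jaw": 0}, {"xyz": [-9, -5.7, 0], "twist": [0, 0, 0], "jaw": 0}, {"xyz": [-12, -7.6, 0], "twist": [0, 0, 0], "jaw": 0}, {"xyz": [-15, -9.5, 0], "twist": [0, 0, 0], "jaw": 0}, {"xyz": [-17.8, -11.2, 0], "twist": [0, 0, 0], "jaw": 0}, {"xyz": [-17.8, -11.2, 3], "twist": [0, 0, 0], "jaw": 0}, {"xyz": [-17.8, -11.2, 6], "twist": [0, 0, 0], "jaw": 0}, {"xyz": [-17.8, -11.2, 8], "twist": [0, 0, 0], "jaw": 0}, {"xyz": [-17.8, -11.2, 8], "twist": [0, 0, 0], "jaw": 0}]'

```text
time_s: 22.67
tool_pos: [0.442, -0.429, 0.3033]
tool_rot: [-179.7, -0.4, 94.4]
force: [-0.3, 0.0, -0.3]
grip_width: 0.087
grasp_force: 0.0
```

Request:
servo_tool --plan '[{"xyz": [0, 0, 0], "twist": [0, 0, 0], "jaw": 0}, {"xyz": [0, 0, 0], "twist": [0, 0, 0], "jaw": 0}, {"xyz": [0, 0, 0], "twist": [0, 0, 0], "jaw": 0}, {"xyz": [0, 0, 0], "twist": [0, 0, 0], "jaw": 0}]'

```text
time_s: 23.0
tool_pos: [0.4438, -0.4315, 0.3108]
tool_rot: [179.9, 0.1, 94.3]
force: [-0.1, -0.4, -0.2]
grip_width: 0.087
grasp_force: 0.0
```

```bash
python3 - <<'E'
from f import *
st(); c=cam('wrist','w6.png'); blobs('wrist','white',c=c); st(); blobs('top','white',.042)
E
```

```text
t 23.0 pos [ 0.4438 -0.4315  0.3108] rot [1.7988e+02 1.5000e-01 9.4310e+01] F [-0.1 -0.4 -0.2] w 0.087 g 0.0
wrist white [250. 187.] xy [ 0.4423 -0.4308] r 24.0 delta [ 0.11 -0.14 12.65]
t 23.05 pos [ 0.4436 -0.4315  0.3105] rot [1.799e+02 1.300e-01 9.430e+01] F [-0.3  0.5  0.5] w 0.0868 g 0.0
```

Request:
servo_tool --plan '[{"xyz": [0.1, -0.1, 4], "twist": [0, 0, 0], "jaw": 0}, {"xyz": [0.1, -0.1, 8], "twist": [0, 0, 0], "jaw": 0}, {"xyz": [0.1, -0.1, 11], "twist": [0, 0, 0], "jaw": 0}, {"xyz": [0.1, -0.1, 12.6], "twist": [0, 0, 0], "jaw": 0}, {"xyz": [0.1, -0.1, 12.6], "twist": [0, 0, 0], "jaw": 0}, {"xyz": [0.1, -0.1, 12.6], "twist": [0, 0, 0], "jaw": 0.6}, {"xyz": [0.1, -0.1, 12.6], "twist": [0, 0, 0], "jaw": 0.6}, {"xyz": [0.1, -0.1, 12.6], "twist": [0, 0, 0], "jaw": 0.6}, {"xyz": [0.1, -0.1, 12.6], "twist": [0, 0, 0], "jaw": 0.6}, {"xyz": [0.1, -0.1, 12.6], "twist": [0, 0, 0], "jaw": 0.6}]'

```text
time_s: 23.93
tool_pos: [0.4419, -0.4306, 0.1829]
tool_rot: [180.0, 0.0, 94.3]
force: [0.1, -0.1, 0.2]
grip_width: 0.0614
grasp_force: 0.0
```

Request:
servo_tool --plan '[{"xyz": [0, 0, 0], "twist": [0, 0, 0], "jaw": 0.6}, {"xyz": [0, 0, 0], "twist": [0, 0, 0], "jaw": 0.6}, {"xyz": [0, 0, 0], "twist": [0, 0, 0], "jaw": 0.6}, {"xyz": [0, 0, 0], "twist": [0, 0, 0], "jaw": 0.6}, {"xyz": [0, 0, -4], "twist": [0, 0, 0], "jaw": 0.6}, {"xyz": [0, 0, -8], "twist": [0, 0, 0], "jaw": 0.6}, {"xyz": [0, 0, -12], "twist": [0, 0, 0], "jaw": 0.6}, {"xyz": [0, 0, -16], "twist": [0, 0, 0], "jaw": 0.6}, {"xyz": [0, 0, -20], "twist": [0, 0, 0], "jaw": 0.6}, {"xyz": [0, 0, -21], "twist": [0, 0, 0], "jaw": 0.6}]'

```text
time_s: 24.77
tool_pos: [0.4432, -0.431, 0.4006]
tool_rot: [179.6, 0.5, 94.3]
force: [1.3, -1.2, 0.4]
grip_width: 0.0474
grasp_force: 20.0
```

Request:
servo_tool --plan '[{"xyz": [3.5, 1.6, 0], "twist": [0, 0, 0], "jaw": 0.6}, {"xyz": [7, 3.2, 0], "twist": [0, 0, 0], "jaw": 0.6}, {"xyz": [10.5, 4.8, 0], "twist": [0, 0, 0], "jaw": 0.6}, {"xyz": [14, 6.4, 0], "twist": [0, 0, 0], "jaw": 0.6}, {"xyz": [17.5, 8, 0], "twist": [0, 0, 0], "jaw": 0.6}, {"xyz": [21, 9.7, 0], "twist": [0, 0, 0], "jaw": 0.6}, {"xyz": [24.7, 11.3, 0], "twist": [0, 0, 0], "jaw": 0.6}, {"xyz": [24.7, 11.3, 4], "twist": [0, 0, 0], "jaw": 0.6}, {"xyz": [24.7, 11.3, 8], "twist": [0, 0, 0], "jaw": 0.6}, {"xyz": [24.7, 11.3, 12], "twist": [0, 0, 0], "jaw": 0.6}]'

```text
time_s: 25.6
tool_pos: [0.5365, -0.1746, 0.2719]
tool_rot: [179.9, 0.1, 94.4]
force: [0.0, -2.4, -1.8]
grip_width: 0.0471
grasp_force: 20.0
```

Request:
servo_tool --plan '[{"xyz": [0, 0, 0], "twist": [0, 0, 0], "jaw": 0.6}, {"xyz": [0, 0, 1], "twist": [0, 0, 0], "jaw": 0.6}, {"xyz": [0, 0, 1], "twist": [0, 0, 0], "jaw": 0.6}, {"xyz": [0, 0, 1], "twist": [0, 0, 0], "jaw": 0.6}, {"xyz": [0, 0, 1], "twist": [0, 0, 0], "jaw": 0.6}, {"xyz": [0, 0, 1], "twist": [0, 0, 0], "jaw": 0.6}]'

```text
time_s: 26.1
tool_pos: [0.537, -0.1761, 0.2648]
tool_rot: [179.8, 0.1, 94.3]
force: [0.7, -0.3, -0.8]
grip_width: 0.0469
grasp_force: 20.0
```

```bash
python3 - <<'E'
from f import *
st(); print(delta([.5366,-.176,.2255])); c=cam('wrist','w7.png'); st()
E
```

```text
t 26.1 pos [ 0.537  -0.1761  0.2648] rot [1.7982e+02 1.0000e-01 9.4260e+01] F [ 0.7 -0.3 -0.8] w 0.0469 g 19.999945163726807
[ 0.02 -0.05  3.93]
t 26.15 pos [ 0.5368 -0.1761  0.2645] rot [1.7985e+02 9.0000e-02 9.4260e+01] F [-0.4  0.2 -1.7] w 0.0475 g 19.999982714653015
```

View pics/w7.png

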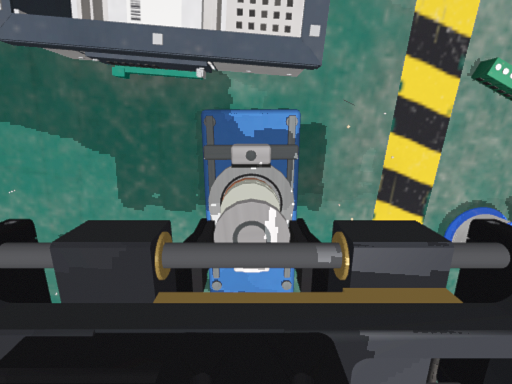

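Request:
servo_tool --plan '[{"xyz": [0, -0.05, 1.5], "twist": [0, 0, 0], "jaw": 0.6}, {"xyz": [0, -0.05, 2.7], "twist": [0, 0, 0], "jaw": 0.6}, {"xyz": [0, -0.05, 3.5], "twist": [0, 0, 0], "jaw": 0.6}, {"xyz": [0, -0.05, 3.85], "twist": [0, 0, 0], "jaw": 0.6}, {"xyz": [0, -0.05, 3.85], "twist": [0, 0, 0], "jaw": 0.6}, {"xyz": [0, -0.05, 3.85], "twist": [0, 0, 0], "jaw": 0.6}, {"xyz": [0, -0.05, 3.85], "twist": [0, 0, 0], "jaw": 0.6}]'

```text
time_s: 26.73
tool_pos: [0.5354, -0.1758, 0.2246]
tool_rot: [-179.9, 0.0, 94.3]
force: [-3.6, -0.0, 5.8]
grip_width: 0.0471
grasp_force: 22.4
```

Request:
servo_tool --plan '[{"xyz": [0, 0, 0], "twist": [0, 0, 0], "jaw": 0.4}, {"xyz": [0, 0, 0], "twist": [0, 0, 0], "jaw": 0.2}, {"xyz": [0, 0, 0], "twist": [0, 0, 0], "jaw": 0}, {"xyz": [0, 0, 0], "twist": [0, 0, 0], "jaw": 0}, {"xyz": [0, 0, -3], "twist": [0, 0, 0], "jaw": 0}, {"xyz": [0, 0, -7], "twist": [0, 0, 0], "jaw": 0}, {"xyz": [0, 0, -11], "twist": [0, 0, 0], "jaw": 0}, {"xyz": [0, 0, -15], "twist": [0, 0, 0], "jaw": 0}, {"xyz": [-3, 0, -17], "twist": [0, 0, 0], "jaw": 0}, {"xyz": [-7, 0, -17], "twist": [0, 0, 0], "jaw": 0}]'

```text
time_s: 27.57
tool_pos: [0.5436, -0.242, 0.4016]
tool_rot: [179.4, 0.3, 94.7]
force: [2.1, -0.5, 0.7]
grip_width: 0.0867
grasp_force: 0.0
```

Request:
servo_tool --plan '[{"xyz": [0, 0, 0], "twist": [0, 0, 0], "jaw": 0}, {"xyz": [0, 0, 0], "twist": [0, 0, 0], "jaw": 0}, {"xyz": [0, 0, 0], "twist": [0, 0, 0], "jaw": 0}, {"xyz": [0, 0, 0], "twist": [0, 0, 0], "jaw": 0}]'

```text
time_s: 27.9
tool_pos: [0.5411, -0.2443, 0.3936]
tool_rot: [-180.0, -0.1, 94.4]
force: [-0.8, 0.4, -0.1]
grip_width: 0.0869
grasp_force: 0.0
```

```bash
python3 - <<'E'
from k import *
o=st(); c=cam('wrist'); d=cam('side')
u,v=proj(c,np.array([.5371,-.1761,.05])); im=c['img'];a,b=int(u)-65,max(int(v)-65,0); print(a,b,u,v)
x=cv2.resize(im[b:b+130,a:a+130],(400,400),interpolation=cv2.INTER_CUBIC)
u,v=proj(d,np.array([.5371,-.1761,.04])).astype(int); y=cv2.resize(d['img'][v-40:v+40,u-40:u+40],(400,400),interpolation=cv2.INTER_CUBIC)
cv2.imwrite('pics/stack.png',np.hstack([x,y])[:,:,::-1]); knob(); print(delta([.494,-.290,.314]))
E
```

```text
t 27.9 pos [ 0.5411 -0.2443  0.3936] rot [-1.7996e+02 -7.0000e-02  9.4380e+01] F [-0.8  0.4 -0.1] w 0.0869 g 0.0
187 58 252.88116736475382 123.21592661777348
wrist 101 [194.1 239.7] [array([ 0.4929, -0.279 ]), array([ 0.4956, -0.2726])]
[-4.17 -5.04  8.01]
```

View pics/stack.png

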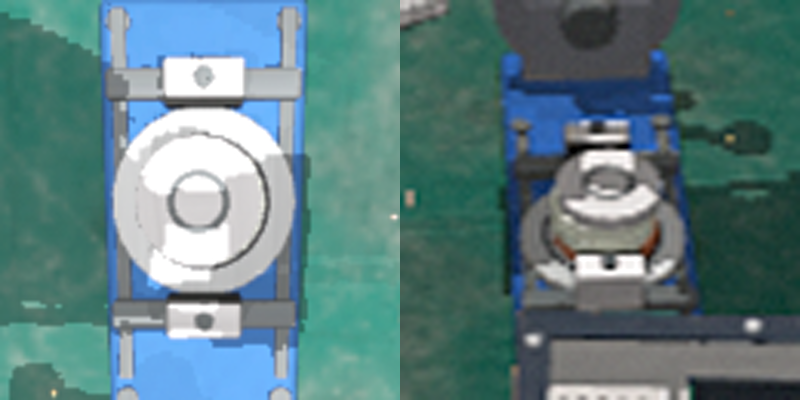

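Request:
servo_tool --plan '[{"xyz": [3.5, 0.1, 0], "twist": [0, 0, 0], "jaw": 0}, {"xyz": [6.9, 0.2, 0], "twist": [0, 0, 0], "jaw": 0}, {"xyz": [6.9, 0.2, 0], "twist": [0, 0, 0], "jaw": 0}, {"xyz": [6.9, 0.2, 4], "twist": [0, 0, 0], "jaw": 0}, {"xyz": [6.9, 0.2, 8], "twist": [0, 0, 0], "jaw": 0}, {"xyz": [6.9, 0.2, 11], "twist": [0, 0, 0], "jaw": 0}, {"xyz": [6.9, 0.2, 11], "twist": [0, 0, 0], "jaw": 0}, {"xyz": [6.9, 0.2, 11], "twist": [0, 0, 0], "jaw": 0}, {"xyz": [6.9, 0.2, 11], "twist": [0, 0, 0], "jaw": 0}]' --newtons 6

```text
time_s: 28.85
tool_pos: [0.5387, -0.1766, 0.2862]
tool_rot: [179.9, 0.1, 94.3]
force: [0.6, 0.5, 0.5]
grip_width: 0.087
grasp_force: 0.0
```

```bash
python3 - <<'E'
from h import *
st(); print(delta([.5375,-.1760,.205]))
E
```

```text
t 28.85 pos [ 0.5387 -0.1766  0.2862] rot [1.7985e+02 6.0000e-02 9.4310e+01] F [0.6 0.5 0.5] w 0.087 g 0.0
[ 0.07 -0.14  8.12]
```

Request:
servo_tool --plan '[{"xyz": [0.05, -0.05, 3], "twist": [0, 0, 0], "jaw": 0}, {"xyz": [0.05, -0.05, 6], "twist": [0, 0, 0], "jaw": 0}, {"xyz": [0.05, -0.05, 7.5], "twist": [0, 0, 0], "jaw": 0}, {"xyz": [0.05, -0.05, 8.1], "twist": [0, 0, 0], "jaw": 0}, {"xyz": [0.05, -0.05, 8.1], "twist": [0, 0, 0], "jaw": 0}, {"xyz": [0.05, -0.05, 8.1], "twist": [0, 0, 0], "jaw": 0}, {"xyz": [0.05, -0.05, 8.1], "twist": [0, 0, 0], "jaw": 0}]'

```text
time_s: 29.43
tool_pos: [0.5385, -0.1765, 0.2056]
tool_rot: [179.8, 0.1, 94.3]
force: [0.8, -0.4, 0.7]
grip_width: 0.087
grasp_force: 0.0
```

```bash
python3 - <<'E'
from h import *
for i in range(3): st(); cam('wrist')
print(delta([.5375,-.1760,.205]))
E
```

```text
t 29.43 pos [ 0.5385 -0.1765  0.2056] rot [1.7979e+02 1.1000e-01 9.4280e+01] F [ 0.8 -0.4  0.7] w 0.087 g 0.0
t 29.48 pos [ 0.5383 -0.1765  0.2054] rot [1.7981e+02 1.1000e-01 9.4280e+01] F [ 0.7 -0.5  0.5] w 0.087 g 0.0
t 29.53 pos [ 0.5381 -0.1765  0.2051] rot [1.7984e+02 9.0000e-02 9.4270e+01] F [-0.1  0.5  1.2] w 0.0869 g 0.0
[ 0.05 -0.03 -0.03]
```

Request:
servo_tool --plan '[{"xyz": [0, -0.05, 0], "twist": [0, 0, 0], "jaw": 0.25}, {"xyz": [0, -0.05, 0], "twist": [0, 0, 0], "jaw": 0.3}, {"xyz": [0, -0.05, 0], "twist": [0, 0, 0], "jaw": 0.35}, {"xyz": [0, -0.05, 0], "twist": [0, 0, 0], "jaw": 0.39}, {"xyz": [0, -0.05, 0], "twist": [0, 0, 0], "jaw": 0.42}, {"xyz": [0, -0.05, 0], "twist": [0, 0, 0], "jaw": 0.44}, {"xyz": [0, -0.05, 0], "twist": [0, 0, 0], "jaw": 0.46}, {"xyz": [0, -0.05, 0], "twist": [0, 0, 0], "jaw": 0.48}, {"xyz": [0, -0.05, 0], "twist": [0, 0, 0], "jaw": 0.5}, {"xyz": [0, -0.05, 0], "twist": [0, 0, 0], "jaw": 0.5}]' --newtons 8

```text
time_s: 30.42
tool_pos: [0.5363, -0.1763, 0.2031]
tool_rot: [-179.9, -0.0, 94.3]
force: [-2.2, 0.2, 0.9]
grip_width: 0.0477
grasp_force: 8.1
```

Request:
servo_tool --plan '[{"xyz": [0, 0, 0], "twist": [0, 0, 0], "jaw": 0.5}, {"xyz": [0, 0, 0], "twist": [0, 0, 0], "jaw": 0.5}]'

```text
time_s: 30.58
tool_pos: [0.5363, -0.1763, 0.2031]
tool_rot: [-179.9, -0.0, 94.3]
force: [-3.3, 0.7, 2.2]
grip_width: 0.0478
grasp_force: 8.1
```

Request:
servo_tool --plan '[{"xyz": [0, 0.1, -0.05], "twist": [0, 0, 0], "jaw": 0.5}, {"xyz": [0, 0.1, -0.05], "twist": [0, 0, 0], "jaw": 0.5}, {"xyz": [0, 0.1, -0.05], "twist": [0, 0, 0], "jaw": 0.5}, {"xyz": [0, 0.1, -0.05], "twist": [0, 0, 0], "jaw": 0.5}, {"xyz": [0, 0.1, -0.05], "twist": [0, 0, 0], "jaw": 0.5}, {"xyz": [0, 0.1, -0.05], "twist": [0, 0, 0], "jaw": 0.5}]'

```text
time_s: 31.08
tool_pos: [0.5378, -0.1761, 0.2036]
tool_rot: [180.0, -0.0, 94.3]
force: [-0.5, 0.5, -1.7]
grip_width: 0.0479
grasp_force: 8.1
```

Open and look.

Request:
servo_tool --plan '[{"xyz": [0, 0, 0.05], "twist": [0, 0, 0], "jaw": 0.4}, {"xyz": [0, 0, 0.05], "twist": [0, 0, 0], "jaw": 0.2}, {"xyz": [0, 0, 0.05], "twist": [0, 0, 0], "jaw": 0}, {"xyz": [0, 0, 0.05], "twist": [0, 0, 0], "jaw": 0}, {"xyz": [0, 0, -3], "twist": [0, 0, 0], "jaw": 0}, {"xyz": [0, 0, -7], "twist": [0, 0, 0], "jaw": 0}, {"xyz": [0, 0, -11], "twist": [0, 0, 0], "jaw": 0}, {"xyz": [0, 0, -15], "twist": [0, 0, 0], "jaw": 0}, {"xyz": [-3, 0, -19], "twist": [0, 0, 0], "jaw": 0}, {"xyz": [-7, 0, -19], "twist": [0, 0, 0], "jaw": 0}]'

```text
time_s: 31.92
tool_pos: [0.5454, -0.2373, 0.4018]
tool_rot: [179.4, 0.3, 94.8]
force: [1.9, -0.5, 0.8]
grip_width: 0.0863
grasp_force: 0.0
```

Request:
servo_tool --plan '[{"xyz": [-0.5, 0, 0], "twist": [0, 0, 0], "jaw": 0}, {"xyz": [-0.5, 0, 0], "twist": [0, 0, 0], "jaw": 0}, {"xyz": [-0.5, 0, 0], "twist": [0, 0, 0], "jaw": 0}, {"xyz": [-0.5, 0, 0], "twist": [0, 0, 0], "jaw": 0}, {"xyz": [-0.5, 0, 0], "twist": [0, 0, 0], "jaw": 0}]'

```text
time_s: 32.33
tool_pos: [0.5432, -0.2456, 0.3926]
tool_rot: [-180.0, -0.1, 94.4]
force: [0.8, -0.2, 0.7]
grip_width: 0.0869
grasp_force: 0.0
```

```bash
python3 - <<'E'
from k import *
o=st(); c=cam('wrist'); d=cam('side')
for z in(.018,.05): print(proj(c,np.array([.5371,-.1761,z])))
u,v=proj(c,np.array([.5371,-.1761,.05])); im=c['img'];a,b=int(u)-40,max(int(v)-40,0); print(a,b,u,v)
x=cv2.resize(im[b:b+80,a:a+80],(400,400),interpolation=cv2.INTER_CUBIC)
u,v=proj(d,np.array([.5371,-.1761,.04])).astype(int); y=cv2.resize(d['img'][v-40:v+40,u-40:u+40],(400,400),interpolation=cv2.INTER_CUBIC)
cv2.imwrite('pics/stack2.png',np.hstack([x,y])[:,:,::-1]); print(delta([.494,-.290,.314]))
E
```

```text
t 32.33 pos [ 0.5432 -0.2456  0.3926] rot [-1.7996e+02 -5.0000e-02  9.4410e+01] F [ 0.8 -0.2  0.7] w 0.0869 g 0.0
[251.28397127 121.83947564]
[251.23583288 121.84319765]
211 81 251.2358328838009 121.8431976466688
[-4.02 -5.24  7.89]
```

View pics/stack2.png

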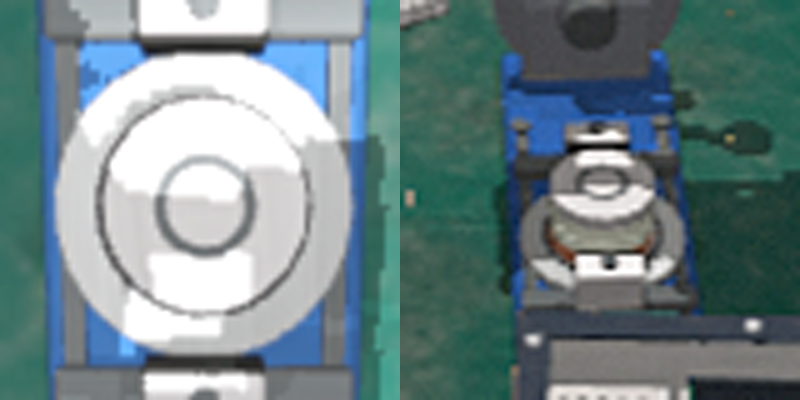

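Request:
servo_tool --plan '[{"xyz": [-2, -2.6, 0], "twist": [0, 0, 0], "jaw": 0}, {"xyz": [-4.05, -5.3, 0], "twist": [0, 0, 0], "jaw": 0}, {"xyz": [-4.05, -5.3, 0], "twist": [0, 0, 0], "jaw": 0}, {"xyz": [-4.05, -5.3, 3], "twist": [0, 0, 0], "jaw": 0}, {"xyz": [-4.05, -5.3, 6], "twist": [0, 0, 0], "jaw": 0}, {"xyz": [-4.05, -5.3, 7.9], "twist": [0, 0, 0], "jaw": 0}, {"xyz": [-4.05, -5.3, 7.9], "twist": [0, 0, 0], "jaw": 0.5}, {"xyz": [-4.05, -5.3, 7.9], "twist": [0, 0, 0], "jaw": 0.5}, {"xyz": [-4.05, -5.3, 7.9], "twist": [0, 0, 0], "jaw": 0.5}, {"xyz": [-4.05, -5.3, 7.9], "twist": [0, 0, 0], "jaw": 0.5}]'

```text
time_s: 33.27
tool_pos: [0.4941, -0.2916, 0.3162]
tool_rot: [179.9, 0.1, 94.3]
force: [0.1, -0.6, 0.1]
grip_width: 0.0681
grasp_force: 0.0
```

Request:
servo_tool --plan '[{"xyz": [0, 0, 0], "twist": [0, 0, 0], "jaw": 0.5}, {"xyz": [0, 0, 0], "twist": [0, 0, 0], "jaw": 0.5}, {"xyz": [0, 0, 0], "twist": [0, 0, 0], "jaw": 0.5}, {"xyz": [0, 0, 0], "twist": [0, 0, 0], "jaw": 0.5}]'

```text
time_s: 33.6
tool_pos: [0.4933, -0.2916, 0.3146]
tool_rot: [180.0, 0.0, 94.3]
force: [-1.2, -0.3, 0.3]
grip_width: 0.0462
grasp_force: 0.0
```

Request:
servo_tool --plan '[{"xyz": [0, 0.6, 0], "twist": [0, 0, 0], "jaw": 0.5}, {"xyz": [0, 1.2, 0], "twist": [0, 0, 0], "jaw": 0.5}, {"xyz": [0, 1.8, 0], "twist": [0, 0, 0], "jaw": 0.5}, {"xyz": [0, 2.4, 0], "twist": [0, 0, 0], "jaw": 0.5}, {"xyz": [0, 3, 0], "twist": [0, 0, 0], "jaw": 0.5}, {"xyz": [0, 3.6, 0], "twist": [0, 0, 0], "jaw": 0.5}, {"xyz": [0, 4.2, 0], "twist": [0, 0, 0], "jaw": 0.5}, {"xyz": [0, 4.8, 0], "twist": [0, 0, 0], "jaw": 0.5}, {"xyz": [0, 5.4, 0], "twist": [0, 0, 0], "jaw": 0.5}, {"xyz": [0, 5.7, 0], "twist": [0, 0, 0], "jaw": 0.5}]'

```text
time_s: 34.43
tool_pos: [0.5514, -0.2866, 0.314]
tool_rot: [179.9, -0.0, 94.3]
force: [0.1, 0.2, -0.3]
grip_width: 0.0432
grasp_force: 0.0
```

Request:
servo_tool --plan '[{"xyz": [0, 0, 0], "twist": [0, 0, 0], "jaw": 0.5}, {"xyz": [0, 0, 0], "twist": [0, 0, 0], "jaw": 0.5}, {"xyz": [0, -0.5, 0], "twist": [0, 0, 0], "jaw": 0.5}, {"xyz": [0, -0.5, 0], "twist": [0, 0, 0], "jaw": 0}, {"xyz": [0, -0.5, 0], "twist": [0, 0, 0], "jaw": 0}, {"xyz": [0, -0.5, 0], "twist": [0, 0, 0], "jaw": 0}, {"xyz": [0, -0.5, -4], "twist": [0, 0, 0], "jaw": 0}, {"xyz": [0, -0.5, -8], "twist": [0, 0, 0], "jaw": 0}, {"xyz": [0, -0.5, -10], "twist": [0, 0, 0], "jaw": 0}]'

```text
time_s: 35.18
tool_pos: [0.5457, -0.2876, 0.419]
tool_rot: [179.7, 0.2, 94.3]
force: [1.9, -0.5, 0.7]
grip_width: 0.0754
grasp_force: 0.0
```

Request:
servo_tool --plan '[{"xyz": [-2, -2, 0], "twist": [0, 0, 0], "jaw": 0}, {"xyz": [-4, -4, 0], "twist": [0, 0, 0], "jaw": 0}, {"xyz": [-6, -6, 0], "twist": [0, 0, 0], "jaw": 0}, {"xyz": [-8, -8, 0], "twist": [0, 0, 0], "jaw": 0}, {"xyz": [-10, -10, 0], "twist": [0, 0, 0], "jaw": 0}, {"xyz": [-10, -10, 0], "twist": [0, 0, 0], "jaw": 0}, {"xyz": [-10, -10, 0], "twist": [0, 0, 0], "jaw": 0}]'

```text
time_s: 35.77
tool_pos: [0.4511, -0.3968, 0.4142]
tool_rot: [-180.0, 0.0, 94.0]
force: [0.5, 0.7, 0.1]
grip_width: 0.0872
grasp_force: 0.0
```

```bash
python3 - <<'E'
from k import *
o=st(); knob(); c=cam('top'); d=cam('side')
x=cv2.resize(c['img'][165:265,205:305],(400,400),interpolation=cv2.INTER_CUBIC)
y=cv2.resize(d['img'][130:250,195:315],(400,400),interpolation=cv2.INTER_CUBIC)
cv2.imwrite('pics/final.png',np.hstack([x,y])[:,:,::-1])
E
```

```text
t 35.77 pos [ 0.4511 -0.3968  0.4142] rot [-1.7997e+02  3.0000e-02  9.4010e+01] F [0.5 0.7 0.1] w 0.0872 g 0.0
top 110 [298.1 211.2] [array([ 0.5465, -0.2865]), array([ 0.5461, -0.2852])]
wrist 1135 [381.7  78.5] [array([ 0.552 , -0.2833]), array([ 0.5461, -0.2857])]
```

View pics/final.png

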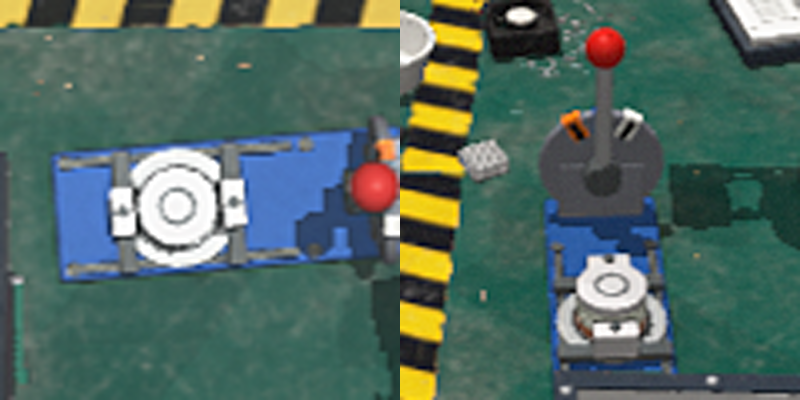

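The final picture shows the lever upright, with the knob at about (298,211) in the top view, right over the hinge. The jaws are round the stack, and the cap is centred at about (249,216).

```bash
python3 -c "
from cell import env
print(env.sign_off())"
```

```text
the job is handed in; nothing more can be done
None
```

The job is handed in: the lever went into the white notch, the copper disc, two ceramic discs and the aluminium cap were stacked to within about 1 mm of the ring's centre, and the lever now stands in the blue notch with the jaws closed round the stack; I saw no sign that anything else on the bench was touched, though I did not check each item separately.

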